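Fit and tug-test the flow tubes of a test bench

TASK

Shut the red-handled supply valve and then open the green-handled vent fully to relieve the line, and press each flow tube lying on the table straight down into the clip station of its own colour until the sprung jaw snaps shut over it. Tug-test the fitted tubes in line order, starting at the station nearest the valve: pull each one straight back up with about 15 N for half a second (never more than 40 N) to prove that its clip holds it, and leave it fully home. When all of them are proved, shut the vent, then open the supply valve fully, and leave everything else on the bench alone.

Things in the scene. Friction and masses are not known exactly. Their poses are not given: they have to be found in the camera images.
- valve (a joint): supply valve: red T-bar on top of the white valve body at the end of the front pipe (the one on the robot's side). rad: 0 = shut (bar across the pipe), 1.57 = fully open (bar in line with the pipe, pointing along the row of stations); grows as the bar turns anticlockwise seen from above. End stops at 0 and 1.57. It stays where it is left (about 0.15 N m of friction)
- valve_bar (a point): centre of the red T-bar, half-way up it and on its vertical turning axis, about 132 mm above the table; the bar is 92 mm long (its x axis), 15 mm wide (its y axis), 20 mm tall and clear all round; the valve body's top is 16 mm below this point, 34 mm across there
- vent (a joint): vent cock: green T-bar on a brass stem on top of the front pipe, between the red and the yellow station. rad: 0 = shut (bar across the front pipe), 1.57 = fully open (bar in line with it, along the row); grows anticlockwise seen from above, end stops at 0 and 1.57, stays where it is left (about 0.1 N m of friction)
- vent_bar (a point): centre of the green T-bar, half-way up it and on its vertical turning axis, about 131 mm above the table; the bar is 80 mm long (its x axis), 14 mm wide (its y axis), 18 mm tall and clear all round; the brass stem's top is 17 mm below this point, 28 mm across
- red_mid (a point): centre of the red flow tube, loose, may be absent: clear tube 32 mm in diameter, white label sleeve round its middle, 200 mm long in all, a red hexagonal union nut on each end (30 mm long, 46 mm across flats; bare tube over the middle 140 mm); x runs along the tube, either end may go either way; about 180 g. It lies on its nuts, so this point is 23 mm above the table
- red_tube: the same red flow tube; this origin is 23 mm off the tube's axis, on the underside as it first lies; x along the tube
- red_seat (a point): where the centre of the red tube sits when it is home in the red clip station (nearest the valve, marked by red plates), 70 mm above the table; x along the seated tube, y along the row towards the valve end, z up
- red_jaw: sprung jaw of the red station: two wire hooks, 56 mm either side of the seat along x, their lips 40 mm above it; origin on the hinge pin, 34 mm below the seat; axes as the seat's when closed. A tube pressed down (6 to 15 N) swings the hooks out about x towards +y by 0.25 rad; they spring back over it. A seated tube pulled up rises about 2 mm, then is held rigidly
- yellow_mid (a point): centre of the yellow flow tube, loose, may be absent: clear tube 32 mm in diameter, white label sleeve round its middle, 200 mm long in all, a yellow hexagonal union nut on each end (30 mm long, 46 mm across flats; bare tube over the middle 140 mm); x runs along the tube, either end may go either way; about 180 g. It lies on its nuts, so this point is 23 mm above the table
- yellow_tube: the same yellow flow tube; this origin is 23 mm off the tube's axis, on the underside as it first lies; x along the tube
- yellow_seat (a point): where the centre of the yellow tube sits when it is home in the yellow clip station (the middle one, marked by yellow plates), 70 mm above the table; x along the seated tube, y along the row towards the valve end, z up
- yellow_jaw: sprung jaw of the yellow station: two wire hooks, 56 mm either side of the seat along x, their lips 40 mm above it; origin on the hinge pin, 34 mm below the seat; axes as the seat's when closed. A tube pressed down (6 to 15 N) swings the hooks out about x towards +y by 0.25 rad; they spring back over it. A seated tube pulled up rises about 2 mm, then is held rigidly
- blue_mid (a point): centre of the blue flow tube, loose, may be absent: clear tube 32 mm in diameter, white label sleeve round its middle, 200 mm long in all, a blue hexagonal union nut on each end (30 mm long, 46 mm across flats; bare tube over the middle 140 mm); x runs along the tube, either end may go either way; about 180 g. It lies on its nuts, so this point is 23 mm above the table
- blue_tube: the same blue flow tube; this origin is 23 mm off the tube's axis, on the underside as it first lies; x along the tube
- blue_seat (a point): where the centre of the blue tube sits when it is home in the blue clip station (farthest from the valve, marked by blue plates), 70 mm above the table; x along the seated tube, y along the row towards the valve end, z up
- blue_jaw: sprung jaw of the blue station: two wire hooks, 56 mm either side of the seat along x, their lips 40 mm above it; origin on the hinge pin, 34 mm below the seat; axes as the seat's when closed. A tube pressed down (6 to 15 N) swings the hooks out about x towards +y by 0.25 rad; they spring back over it. A seated tube pulled up rises about 2 mm, then is held rigidly
- bench: the bench: origin on the table under the middle of its plate's row, x across the row (along seated tubes), y along the row to the valve end. A station has two grey fork posts 42 mm either side of its seat along x, each 14 mm long, channel 35 mm wide, the -y cheek flaring out to 26 mm above the seat; between the posts 70 mm are free, down to the hinge pin 34 mm below. Ports 216 mm apart clear the tube's ends
- brass_valve: bystander, to be left alone: brass ball valve with a yellow lever, 85 mm; origin at its underside
- flow_meter: bystander, to be left alone: white hand-held meter with a dark screen, 155 x 85 x 32 mm; origin at its underside
- tee: bystander, to be left alone: grey PVC tee, 110 mm; origin at its underside
- spanner: bystander, to be left alone: steel spanner, 190 mm; origin at its underside
- solvent: bystander, to be left alone: jar with a white cap, 64 mm across, 100 mm tall; origin at its underside
- driver: bystander, to be left alone: screwdriver, 200 mm; origin at its underside
- beaker: bystander, to be left alone: clear plastic beaker, 72 mm across, 85 mm tall; origin at its underside
Not all that is in view belongs to the job. Leave any pink look-alike of the blue_tube alone.

How it is judged:
By the outcome, as a careful person would: the job done as asked, in the order asked, and still so for the second after the job is handed in, with the robot touching nothing.
Of red_tube, yellow_tube, blue_tube only 2 to 3 are there at a start; the rules pass over those that are not, and their reading is None.
At some moment in a run one of red_tube, yellow_tube, blue_tube may be knocked a few centimetres aside while the robot is not near it.
It also fails if it takes over 210 s, if anything falls off the work surface, if the arm or the gripper's body presses on something with over 40 N, if the wrist force passes 120 N, or if a joint passes its speed limit or range.

ROBOT

A 7-joint arm with a two-finger parallel gripper is mounted at the origin on the work surface. World frame = base frame: x ahead of the robot, y to its left, z up, the work surface at z = 0. Lengths are in m, angles in rad, forces in N, time in s.
With the tool pointing down it reaches from about 0.35 to 0.9 m from the base axis. Payload 19.9 kg.
Tool frame: the origin (TCP) lies between the finger pads; the fingertips stand 19 mm ahead of it and the grasp point (between the pads) is the TCP; z points along the fingers, y is the line along which they close (so a half turn about z gives the same grasp; the last joint's range is limited). The gripper opens to 94 mm and grips with 3 to 60 N. Pads are 16 mm wide; open, the fingers measure 119 mm over their backs; the gripper's body (75 mm by 177 mm) begins 78 mm behind the grasp point.
Start: joints at [-1.28, 0.417, -0.01, 1.614, 0.005, 1.111, -0.053], TCP at [0.204, 0.591, 0.224] pointing down, gripper open.
Joint ranges: [-2.81, 2.81], [-0.39, 2.02], [-1.27, 1.25], [0.06, 2.57], [-1.19, 4.33], [0.19, 2], [-2.82, 2.82]. Speed limits (rad/s): [1.89, 1.89, 2.39, 2.39, 3.01, 3.01, 3.01].

INTERFACE

Orientations are given as a 3x3 rotation matrix whose columns are the frame's x, y, z axes.
In Python, from rig import robot gives the robot as it stands. Calls block until the motion is done:
- robot.move_ptp(position, orientation): joint-space move of the TCP to a pose.
- robot.move_linear(position, velocity=0.15, frame=None, threshold=None): straight line of the TCP; frame=None keeps the orientation; velocity is the mean speed in m/s. With threshold (N) it stops when the force on the tool has changed by that much, and returns True; else False.
- robot.goto_joints(angles): joint-space move.
- robot.gripper_to(opening): finger opening in m; the grip force is fixed at half the most; returns when the fingers have stopped.
- robot.pause(seconds).
- robot.ik(position, orientation): joint angles nearest the present ones, or None.
- robot.get_state(): the state.
- robot.grab_frame(name): name is "scene" or "top" or "wrist"; returns the picture (400x640x3 uint8, red, green, blue); there is no depth.
- robot.camera_info(name): a dict with "fx", "fy", "cx", "cy" (pixels), "rvec" (rotation vector, rad) and "tvec" (3), from world to camera coordinates, as OpenCV has them. Camera axes: x right, y down, z forward; pixel columns grow to the right and rows downward; lengths in m; the calibration is good to about 2 mm. A picture is of the moment at which its call begins: read the wrist's pose just before it. camera_info takes no time and is no camera call; for the wrist camera it gives the pose at the moment of the call.
A pose or a line that the arm cannot do raises robot.PlanningError and nothing moves.
- robot.sign_off(): hands the job in; it is judged then, once.
The state is a dict: "time": time; "qpos": joint angles; "joint_vel": joint speeds; "effort": joint torques, N m; "ee_pos": TCP position; "tool_rot": TCP orientation; "force": force on the tool from outside, world axes, zero at the start; "moment": the same for the moment, N m; "opening": finger opening in m; "grasp_force": force on a finger pad.
Only numpy, scipy, OpenCV 4.12 (cv2) and the standard library are available. Lean on these libraries where they do the work, as an engineer would, in place of code of your own. Each camera call takes 0.05 s, during which the arm holds its last target. There are 200 camera calls.

## Working session

There is one attempt and no reset: what is moved stays moved. The work goes in short steps, each a Python script; the robot and the scene stay as the last script left them, time stands still between calls to the robot, and variables do not carry over. Pictures are saved under pics/ and viewed, at most 14 in all, crops included, and the job is handed in when it is done.

```bash
ls; mkdir -p pics; python3 - <<'E'
from rig import robot
import cv2
for n in("scene","top"):
    f=robot.grab_frame(n); cv2.imwrite(f"pics/{n}0.png",f[:,:,::-1]); print(n,robot.camera_info(n))
s=robot.get_state(); print(s)
E
```

```text
pics
scene {'fx': 436.1002105151578, 'fy': 436.1002105151578, 'cx': 320.543856452808, 'cy': 201.26172504484393, 'rvec': array([ 1.1023739 ,  2.51055565, -0.88618688]), 'tvec': array([ 0.35445829, -0.21003604,  1.75059417])}
top {'fx': 424.5434657727883, 'fy': 424.5434657727883, 'cx': 315.1591747751231, 'cy': 200.13077853505354, 'rvec': array([ 2.10663248, -2.13045707,  0.17694681]), 'tvec': array([0.01098075, 0.51347716, 1.38206005])}
{'time': 0.1, 'qpos': array([-1.27952942,  0.41789321, -0.01028879,  1.61410907,  0.00468472,
        1.11071645, -0.05299485]), 'joint_vel': array([ 9.10567884e-04, -1.51554867e-03, -4.22954891e-05, -1.62259287e-03,
        1.39818578e-03,  1.11891840e-03, -4.79588555e-04]), 'effort': array([ 1.28257492e-03, -8.52594924e+01,  6.40155673e-01, -4.26694608e+01,
       -4.87648859e-02,  1.64064474e-02,  1.05131508e-04]), 'ee_pos': array([0.20406984, 0.59040401, 0.22390312]), 'tool_rot': array([[-9.45139963e-01,  3.26665531e-01, -2.85321686e-04],
       [ 3.26665647e-01,  9.45139366e-01, -1.06472169e-03],
       [-7.81391205e-05, -1.09951581e-03, -9.99999392e-01]]), 'force': array([ 0.05814028, -0.0743392 ,  0.53342434]), 'moment': array([-0.0032082 ,  0.03096117,  0.04142925]), 'grasp_force': 0.0, 'opening': 0.09394059202793625}
```

View pics/scene0.png

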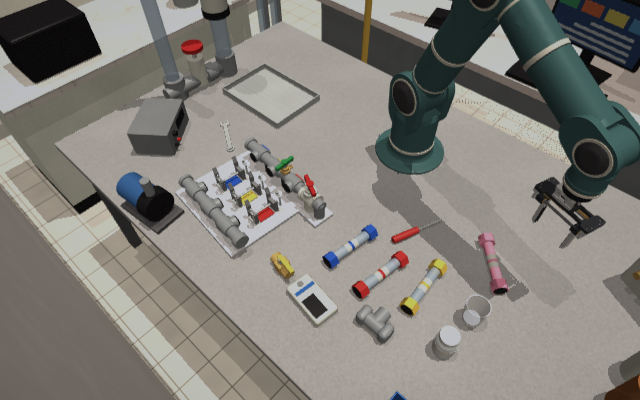

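View pics/top0.png

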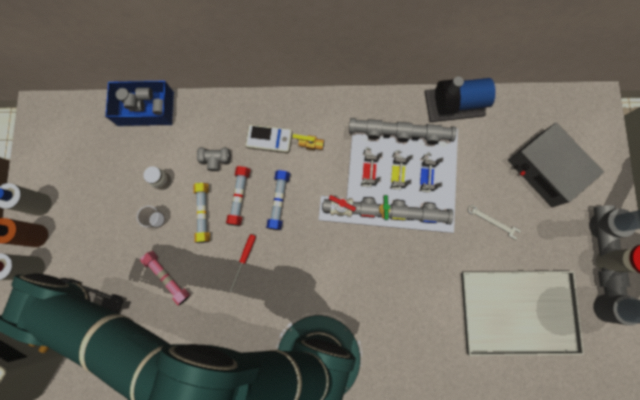

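Scene shows all three tubes lying loose, plus a pink decoy. In the top view red is at about (238,196), yellow (202,212) and blue (278,200). The stations are at (370,168), (400,170) and (430,172). The valve bar is at (342,205), partly open, and the vent is at (386,208), across the pipe, so shut. Next I'll get coarse positions and a wrist view above the bench.

```bash
cat > h.py <<'E'
from rig import robot
import cv2, numpy as np
def cam(n):
    c=robot.camera_info(n); K=np.array([[c['fx'],0,c['cx']],[0,c['fy'],c['cy']],[0,0,1]])
    return K,np.array(c['rvec'],float),np.array(c['tvec'],float)
def ray(c,u,v,z):
    K,r,t=c; R=cv2.Rodrigues(r)[0]; o=-R.T@t; d=R.T@np.linalg.inv(K)@[u,v,1]
    return o+d*(z-o[2])/d[2]
def proj(c,p):
    return cv2.projectPoints(np.array(p,float).reshape(-1,3),c[1],c[2],c[0],None)[0][:,0]
def down(a):  # tool pointing down; tool y (closing) at world angle a
    y=np.array([np.cos(a),np.sin(a),0]); z=np.array([0,0,-1.]); return np.column_stack([np.cross(y,z),y,z])
def shot(name,file):
    c=cam(name); f=robot.grab_frame(name); cv2.imwrite(f"pics/{file}.png",f[:,:,::-1]); np.savez(f"pics/{file}.npz",K=c[0],r=c[1],t=c[2]); return f,c
def load(file):
    d=np.load(f"pics/{file}.npz"); return d['K'],d['r'],d['t']
E
python3 - <<'E'
from h import *
c=cam("top")
for n,u,v,z in [("red",238,196,.023),("yel",202,212,.023),("blu",278,200,.023),("rs",370,168,.07),("ys",400,170,.07),("bs",430,172,.07),("valve",342,205,.132),("vent",386,208,.131),("pink",165,277,.023),("corner",349,130,0),("c2",459,130,0)]:
    print(n,ray(c,u,v,z).round(3))
K,r,t=cam("wrist"); R=cv2.Rodrigues(r)[0]; s=robot.get_state()
print("cam in tool",s['tool_rot'].T@(-R.T@t-s['ee_pos']),"\n",(s['tool_rot'].T@R.T).round(3),K)
for a in (0,np.pi/2,np.pi,-np.pi/2):
  print(a, robot.ik([.45,-.2,.45],down(a)))
E
```

```text
red [0.536 0.271 0.023]
yel [0.482 0.393 0.023]
blu [0.52  0.133 0.023]
rs [ 0.616 -0.18   0.07 ]
ys [ 0.608 -0.28   0.07 ]
bs [ 0.6   -0.379  0.07 ]
valve [ 0.481 -0.081  0.132]
vent [ 0.47  -0.219  0.131]
pink [0.264 0.509 0.023]
corner [ 0.776 -0.118  0.   ]
c2 [ 0.77 -0.51  0.  ]
cam in tool [ 7.57625142e-02 -4.38226749e-05 -1.59782210e-01] 
 [[ 0.002 -0.965 -0.261]
 [ 1.     0.002  0.   ]
 [ 0.    -0.261  0.965]] [[299.64042699   0.         319.80778972]
 [  0.         299.64042699 199.1153992 ]
 [  0.           0.           1.        ]]
0 [-0.80905758  0.05908424  1.23917946  1.60747009 -0.05594902  1.51495367
  0.43270985]
1.5707963267948966 [ 0.53778744  0.05046612 -0.19102279  1.57537935  0.00959179  1.51666611
  1.91727935]
3.141592653589793 [-0.65689777  0.04401368  1.06545728  1.60560614 -0.03857019  1.51471042
 -2.7312805 ]
-1.5707963267948966 [-0.65689777  0.04401368  1.06545728  1.60560614 -0.03857019  1.51471042
 -1.16048417]
```

```bash
python3 - <<'E'
from h import *
q=robot.ik([.36,.27,.33],down(np.pi/2)); print(q)
robot.goto_joints(q); robot.pause(.3); shot("wrist","w_tubes")
q=robot.ik([.36,-.24,.33],down(np.pi/2)); print(q)
robot.goto_joints(q); robot.pause(.3); shot("wrist","w_bench")
print(robot.get_state()['time'])
for n in("w_tubes","w_bench"):
    f=cv2.imread(f"pics/{n}.png"); cv2.imwrite(f"pics/{n}_b.png",cv2.resize(f[:330],(800,412),interpolation=cv2.INTER_CUBIC))
E
```

```text
[-8.25211763e-01  1.74510481e-03  1.13689296e-01  1.88555338e+00
 -2.08319013e-04  1.25430544e+00  8.59338524e-01]
[-0.54546694 -0.11532312  1.00019212  1.9403627   0.10171785  1.26520684
  1.99178914]
4.0417
```

View pics/w_tubes_b.png

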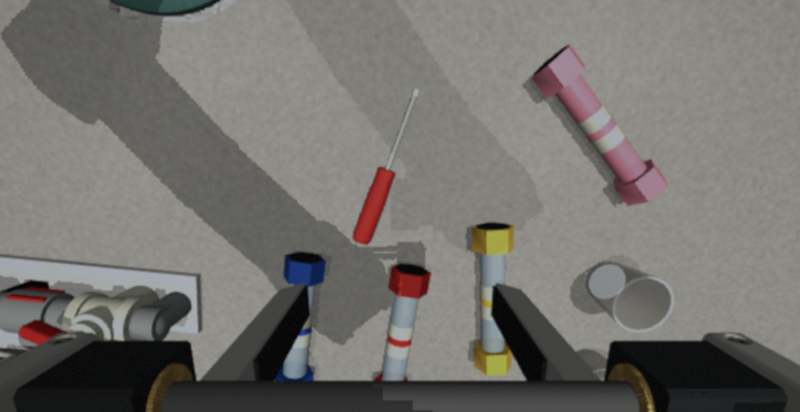

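View pics/w_bench_b.png

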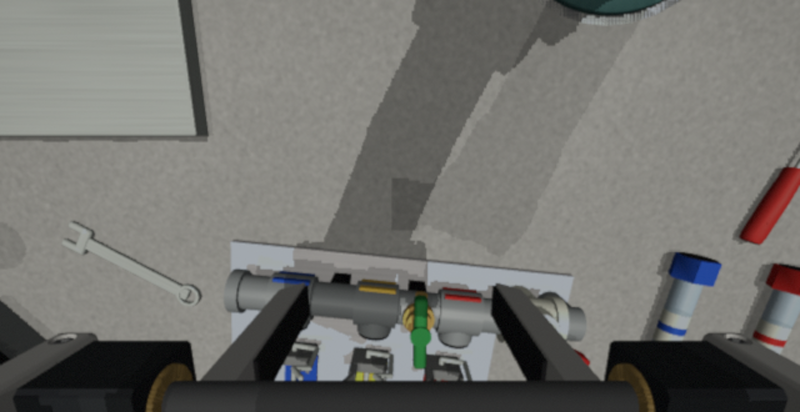

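The wrist camera sees the side facing away from the gripper (image up = robot side here), so the gripper hides the bench. I'll turn the tool to a=-90° for a clear bench view.

```bash
python3 - <<'E'
from h import *
robot.goto_joints([.45,.05,0,1.58,0,1.51,-1.12])
q=robot.ik([.52,-.22,.33],down(-np.pi/2)); print(q)
robot.goto_joints(q); robot.pause(.3); f,c=shot("wrist","w_bench2")
print(robot.get_state()['time'], robot.get_state()['force'])
cv2.imwrite("pics/w_bench2_b.png",cv2.resize(f[0:300,80:560,::-1],(800,500),interpolation=cv2.INTER_CUBIC))
E
```

```text
[ 0.38749251  0.22881111 -0.0501983   1.62920484  0.01186657  1.28387411
 -1.2355543 ]
7.775 [ 1.10055088  0.62280661 -0.72406313]
```

View pics/w_bench2_b.png

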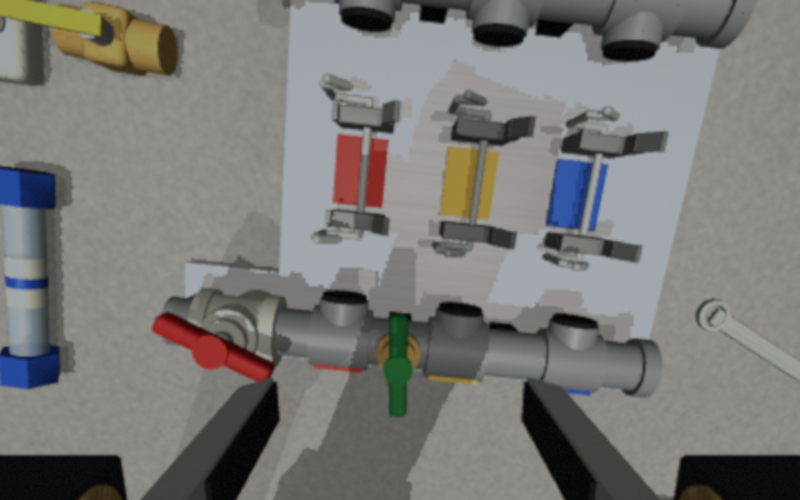

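```bash
python3 - <<'E'
from h import *
f=cv2.imread("pics/w_bench2.png")
cv2.imwrite("pics/z1.png",cv2.resize(f[40:170,265:485],(792,468),interpolation=cv2.INTER_CUBIC))
E
```

```text
(no output)
```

View pics/z1.png

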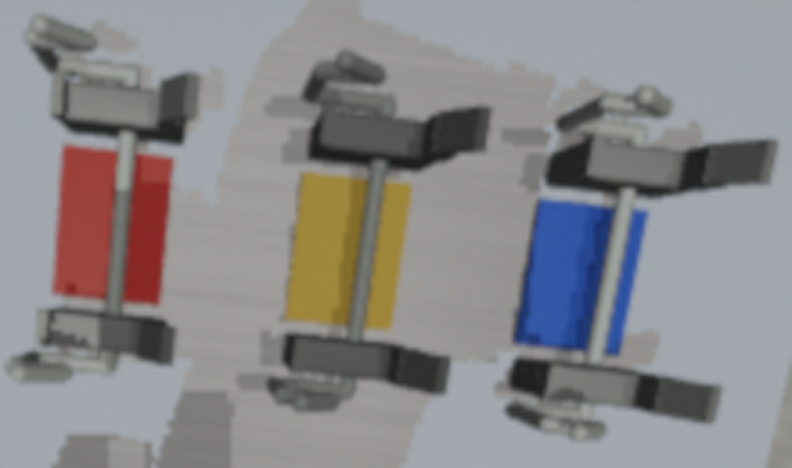

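```bash
python3 - <<'E'
from h import *
c=load("w_bench2")
Z=lambda x,y,z: ray(c,265+x/3.6,40+y/3.6,z)
B=lambda x,y,z: ray(c,80+x*.6,y*.6,z)
for n,p,pl,ed in [("r",((126,140),(115,305)),(112.75,225),((112,125),(107,311))),("y",((377,165),(357,335)),(347.75,250.5),((369,155),(340,338))),("b",((626,190),(595,358)),(579.75,276.75),((622,182),(580,362)))]:
    a,b=[Z(*q,.036) for q in p]; d=a-b
    print(n,"pin",a.round(4),b.round(4),"yaw",np.arctan2(d[1],d[0]).round(4),"plate",Z(*pl,.008).round(4))
    for z in(.036,.054): 
        e=[Z(*q,z) for q in ed]; print("   edges",z,e[0].round(4),e[1].round(4),np.linalg.norm(e[0]-e[1]).round(4),(sum(e)/2).round(4))
for n,e,h,z in[("valve",((155,323),(272,370)),(211,350),.142),("vent",((399,315),(398,415)),(398,370),.140)]:
    a,b=[B(*q,z) for q in e]; d=a-b
    print(n,a.round(4),b.round(4),"len",np.linalg.norm(d).round(4),"mid",((a+b)/2).round(4),"hub",B(*h,z).round(4),"ang",np.arctan2(d[1],d[0]))
# pipe ends/bench yaw
c4=[B(*q,.0) for q in((282,270),(186,262))]; print(c4)
E
```

```text
r pin [ 0.6499 -0.1926  0.036 ] [ 0.5867 -0.1871  0.036 ] yaw -0.087 plate [ 0.6193 -0.1847  0.008 ]
   edges 0.036 [ 0.6554 -0.1872  0.036 ] [ 0.5843 -0.1838  0.036 ] 0.0711 [ 0.6198 -0.1855  0.036 ]
   edges 0.054 [ 0.653  -0.1885  0.054 ] [ 0.5847 -0.1853  0.054 ] 0.0683 [ 0.6189 -0.1869  0.054 ]
y pin [ 0.6407 -0.292   0.036 ] [ 0.5748 -0.2867  0.036 ] yaw -0.0806 plate [ 0.609  -0.2854  0.008 ]
   edges 0.036 [ 0.6444 -0.2887  0.036 ] [ 0.5736 -0.2797  0.036 ] 0.0714 [ 0.609  -0.2842  0.036 ]
   edges 0.054 [ 0.6425 -0.286   0.054 ] [ 0.5744 -0.2774  0.054 ] 0.0686 [ 0.6085 -0.2817  0.054 ]
b pin [ 0.6315 -0.3918  0.036 ] [ 0.5656 -0.3858  0.036 ] yaw -0.0907 plate [ 0.5982 -0.3861  0.008 ]
   edges 0.036 [ 0.6345 -0.3899  0.036 ] [ 0.564  -0.3797  0.036 ] 0.0713 [ 0.5992 -0.3848  0.036 ]
   edges 0.054 [ 0.6329 -0.3832  0.054 ] [ 0.5652 -0.3734  0.054 ] 0.0684 [ 0.5991 -0.3783  0.054 ]
valve [ 0.5081 -0.0447  0.142 ] [ 0.4724 -0.1266  0.142 ] len 0.0893 mid [ 0.4902 -0.0856  0.142 ] hub [ 0.4878 -0.083   0.142 ] ang 1.1597536003356483
vent [ 0.5137 -0.2203  0.14  ] [ 0.4355 -0.2196  0.14  ] len 0.0782 mid [ 0.4746 -0.22    0.14  ] hub [ 0.4717 -0.2196  0.14  ] ang -0.00888182952135539
[array([ 0.52649783, -0.10499805,  0.        ]), array([ 0.5342587 , -0.01131667,  0.        ])]
```

Seats check out: 99.5 mm pitch, bench yaw about -0.09 rad. The valve is at about 1.25 rad and the vent at about 0. Now I'll shut the valve and open the vent.

```bash
cat >> h.py <<'E'
YAW=-0.093
ex=np.array([np.cos(YAW),np.sin(YAW),0]); ey=np.array([-np.sin(YAW),np.cos(YAW),0])
SEAT={'red':np.array([.619,-.1899,.07]),'yellow':np.array([.609,-.2894,.07]),'blue':np.array([.5992,-.3888,.07])}
HND={'valve':np.array([.4895,-.085,.140]),'vent':np.array([.4740,-.220,.139])}
def st(tag=""):
    s=robot.get_state(); print(tag,"t%.1f"%s['time'],"p",s['ee_pos'].round(4),"F",s['force'].round(1),"Mz %.2f"%s['moment'][2],"op %.4f gf %.1f"%(s['opening'],s['grasp_force'])); return s
def turn(name,frm,to,over=.06):
    """turn handle from joint value frm to `to` (rad), pushing slightly against the stop"""
    p=HND[name]; A=lambda v: v+YAW-np.pi/2
    up=p+[0,0,.08]
    robot.move_ptp(up,down(A(frm))); robot.gripper_to(.06)
    robot.move_linear(p,.1); robot.gripper_to(0.0); s=st(name+" grip")
    q=np.array(s['qpos']); tgt=to+np.sign(to-frm)*over; n=int(np.ceil(abs(tgt-frm)/.25)); step=(tgt-frm)/n
    for i in range(n):
        q[6]+=step; robot.goto_joints(q); s=st(" turn")
        if abs(s['moment'][2])>1.5: break
    robot.gripper_to(.06); robot.move_linear(up,.15); robot.pause(.1); st(name+" off")
E
python3 - <<'E'
from h import *
robot.move_ptp([.50,-.10,.30],down(-.42))
turn('valve',1.25,0)
turn('vent',.05,1.5708)
robot.move_ptp([.52,-.22,.33],down(-np.pi/2)); robot.pause(.2)
f,c=shot("wrist","w3"); cv2.imwrite("pics/w3_b.png",cv2.resize(f[150:280,130:430,::-1],(780,338),interpolation=cv2.INTER_CUBIC))
st()
E
```

```text
valve grip t11.5 p [ 0.4867 -0.0838  0.1395] F [-21.4   8.5  17.2] Mz -0.09 op 0.0164 gf 30.0
 turn t11.9 p [ 0.4862 -0.0834  0.1397] F [-5.9  2.6  8.4] Mz 0.05 op 0.0161 gf 30.0
 turn t12.2 p [ 0.4859 -0.0831  0.1396] F [-8.3  3.8 10.9] Mz 0.04 op 0.0159 gf 30.1
 turn t12.5 p [ 0.4857 -0.0828  0.1396] F [-9.7  5.  11.4] Mz 0.02 op 0.0161 gf 30.1
 turn t12.9 p [ 0.4856 -0.0824  0.1396] F [-10.7   7.9  13.7] Mz 0.07 op 0.0164 gf 30.1
 turn t13.2 p [ 0.4855 -0.082   0.1396] F [-12.9  11.5  14.3] Mz 0.01 op 0.0161 gf 30.1
 turn t13.5 p [ 0.4865 -0.0818  0.1396] F [-3.1 11.6  3.9] Mz -0.17 op 0.0156 gf 30.0
valve off t15.1 p [ 0.489  -0.0849  0.2189] F [-0.4  0.6 -0.4] Mz 0.00 op 0.0599 gf 0.0
vent grip t17.7 p [ 0.4742 -0.219   0.139 ] F [0.3 5.1 3. ] Mz 0.01 op 0.0139 gf 30.0
 turn t18.0 p [ 0.4742 -0.2187  0.139 ] F [-1.   3.6  2.9] Mz 0.11 op 0.0140 gf 30.0
 turn t18.4 p [ 0.4741 -0.2184  0.139 ] F [-2.8  5.9  4.9] Mz 0.15 op 0.0137 gf 30.0
 turn t18.7 p [ 0.4739 -0.2181  0.139 ] F [-4.   7.8  6.4] Mz 0.07 op 0.0138 gf 30.0
 turn t19.0 p [ 0.4737 -0.2179  0.139 ] F [-4.5  9.8  9.3] Mz 0.07 op 0.0137 gf 30.0
 turn t19.4 p [ 0.4734 -0.2177  0.139 ] F [-7.2 11.9 11.5] Mz 0.01 op 0.0139 gf 30.0
 turn t19.7 p [ 0.4732 -0.2175  0.1389] F [-10.5  13.3  13.5] Mz 0.07 op 0.0137 gf 30.0
 turn t20.1 p [ 0.4729 -0.2178  0.1389] F [-11.6  11.2  13.3] Mz -0.59 op 0.0140 gf 31.0
vent off t21.7 p [ 0.4735 -0.2198  0.2178] F [0.5 0.9 0.1] Mz -0.02 op 0.0600 gf 0.0
 t23.4 p [ 0.5199 -0.2201  0.3299] F [-0.4  0.2  0.3] Mz -0.03 op 0.0598 gf 0.0
```

View pics/w3_b.png

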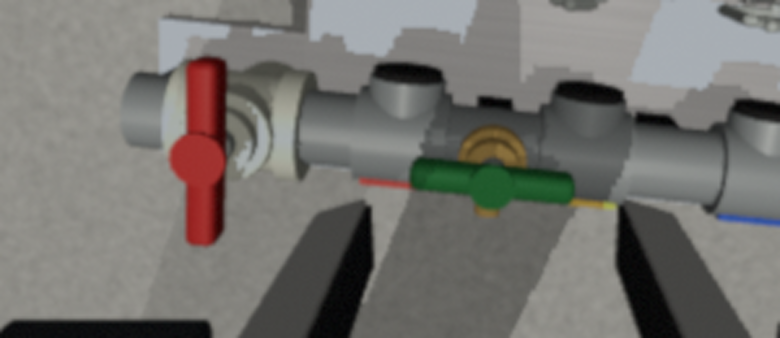

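```bash
python3 - <<'E'
from h import *
c=load("w3"); B=lambda x,y,z: ray(c,130+x/2.6,150+y/2.6,z)
for n,e,z in[("valve",((208,60),(205,243)),.142),("vent",((412,173),(573,188)),.140)]:
    a,b=[B(*q,z) for q in e]; d=a-b; print(n,a,b,(a+b)/2,np.linalg.norm(d),np.arctan2(d[1],d[0])-YAW)
f=cv2.imread("pics/w3.png").astype(int)  # red mask PCA
for n,m in (("valve",(f[:,:,2]>110)&(f[:,:,1]<60)),("vent",(f[:,:,1]>60)&(f[:,:,2]<40)&(f[:,:,0]<70))):
    m[:165]=0;m[255:]=0; m[:,:140]=0;m[:,370:]=0
    if n=="valve": m[:,230:]=0
    v,u=np.nonzero(m); P=np.array([ray(c,a,b,.142)[:2] for a,b in zip(u,v)])
    w,V=np.linalg.eigh(np.cov(P.T)); d=V[:,1]; print(n,len(u),P.mean(0),np.arctan(d[1]/d[0])-YAW)
E
```

```text
valve [ 0.53304295 -0.09131711  0.142     ] [ 0.44385476 -0.08154218  0.142     ] [ 0.48844885 -0.08642965  0.142     ] 0.08972226033768538 -0.016163319724684128
vent [ 0.47888078 -0.181862    0.14      ] [ 0.4715588  -0.25810409  0.14      ] [ 0.47521979 -0.21998305  0.14      ] 0.07659287061234732 1.5680539573277663
valve 837 [ 0.48904118 -0.08284125] -0.010435617183550183
vent 628 [ 0.47447074 -0.21942458] 1.563275764044619
```

Valve is shut (-0.01) and vent is fully open (1.565). Next, locate the tubes from a fresh view.

```bash
cat >> h.py <<'E'
def find(col,c,f,z=.030):
    """centre and axis angle of a lying tube from its two nuts"""
    h=cv2.cvtColor(f,cv2.COLOR_RGB2HSV); H,S,V=[h[:,:,i].astype(int) for i in range(3)]
    hm={'red':(H<5)|(H>174),'yellow':(H>20)&(H<30),'blue':(H>108)&(H<122)}[col]
    m=(hm&(S>150)&(V>50)).astype(np.uint8); m=cv2.morphologyEx(m,cv2.MORPH_OPEN,np.ones((5,5)))
    n,l,s,ct=cv2.connectedComponentsWithStats(m)
    B=[(s[i,4],ray(c,*ct[i],z)) for i in range(1,n) if s[i,4]>120]
    best=None
    for i in range(len(B)):
        for j in range(i):
            d=B[i][1]-B[j][1]; e=abs(np.linalg.norm(d)-.17)
            if e<.02 and (best is None or e<best[0]): best=(e,(B[i][1]+B[j][1])/2,np.arctan(d[1]/d[0]),np.linalg.norm(d))
    return best
E
python3 - <<'E'
from h import *
robot.gripper_to(.094)
robot.move_ptp([.42,.27,.33],down(-np.pi/2)); robot.pause(.2)
f,c=shot("wrist","w4"); st()
for k in SEAT: print(k,find(k,c,f))
print(robot.get_state()['qpos'].round(2)); cv2.imwrite("pics/w4_b.png",f[:300,:,::-1])
E
```

```text
t26.1 p [0.4203 0.2696 0.33  ] F [-0.4 -0.1  0.3] Mz 0.00 op 0.0938 gf 0.0
red (np.float64(0.0015247835161401602), array([0.53821504, 0.26929924, 0.03      ]), np.float64(-0.14453904737059345), np.float64(0.17152478351614017))
yellow (np.float64(0.0002988397356575301), array([0.48187178, 0.37575069, 0.03      ]), np.float64(0.0664706882724236), np.float64(0.16970116026434248))
blue (np.float64(0.002649489538686378), array([0.52209772, 0.13378521, 0.03      ]), np.float64(-0.1507325257866806), np.float64(0.1726494895386864))
[-0.23  0.12 -0.44  1.77  0.05  1.26 -2.25]
```

View pics/w4_b.png

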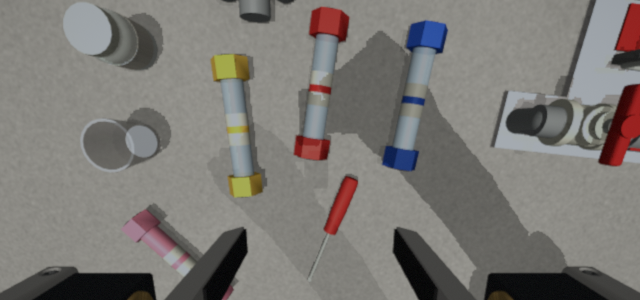

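The view shows the three tubes clear: yellow (238,125), red (321,85), blue (414,95), with the screwdriver away from them. Picking up and fitting red.

```bash
cat >> h.py <<'E'
DY=np.array([-.001,.0015,0])   # seat correction, refined from fits
def pick(p,ax):
    R=down(ax-np.pi/2); p=np.array([p[0],p[1],.026])
    robot.move_ptp(p+[0,0,.10],R); robot.gripper_to(.094); robot.move_linear(p,.15)
    robot.gripper_to(0); st("gripped"); robot.move_linear(p+[0,0,.17],.25)
def fit(col):
    s=SEAT[col]+DY; R=down(YAW-np.pi/2)
    robot.move_ptp([s[0],s[1],.24],R); robot.pause(.1); f0=st("above")['force']
    robot.move_linear([s[0],s[1],.125],.15)
    z=.115
    while z>.062:
        robot.move_linear([s[0],s[1],z],.04); s_=st(" press"); 
        if abs(s_['force'][2]-f0[2])>28: break
        if z<.0735 and s_['force'][2]-f0[2]>12: break
        z-=.004 if z>.08 else .002
E
python3 - <<'E'
from h import *
pick([.538,.269],-.1445); fit('red')
E
```

```text
gripped t29.1 p [0.538  0.2691 0.026 ] F [ 1.1 -0.4  0.6] Mz -0.04 op 0.0316 gf 30.0
above t31.7 p [ 0.6183 -0.187   0.2399] F [ 0.8 -0.3 -1.4] Mz 0.03 op 0.0313 gf 30.0
 press t33.0 p [ 0.6179 -0.1884  0.1149] F [ 0.4  0.8 -2.5] Mz -0.05 op 0.0312 gf 30.0
 press t33.3 p [ 0.6179 -0.1884  0.1108] F [-0.  -0.4 -2.8] Mz -0.01 op 0.0313 gf 30.0
 press t33.5 p [ 0.6181 -0.189   0.107 ] F [ 1.6 -2.7 -1.1] Mz -0.07 op 0.0312 gf 30.0
 press t33.8 p [ 0.6182 -0.1898  0.1031] F [ 1.9 -6.9 -0. ] Mz -0.08 op 0.0313 gf 30.0
 press t34.0 p [ 0.6181 -0.1904  0.0991] F [  2.9 -11.1  -2.3] Mz -0.08 op 0.0311 gf 30.0
 press t34.3 p [ 0.6179 -0.1908  0.0949] F [  2.  -12.2  -3.3] Mz -0.16 op 0.0314 gf 30.0
 press t34.5 p [ 0.6182 -0.1901  0.091 ] F [ 4.1 -9.5 -4.1] Mz -0.15 op 0.0315 gf 30.0
 press t34.8 p [ 0.619  -0.1889  0.0878] F [ 2.2 -2.7  6.7] Mz -0.24 op 0.0310 gf 30.1
 press t35.0 p [ 0.6194 -0.188   0.0843] F [ 0.4  1.4 11.7] Mz -0.02 op 0.0310 gf 30.0
 press t35.3 p [ 0.6194 -0.1872  0.0798] F [3.6 4.8 4.5] Mz -0.08 op 0.0314 gf 30.0
 press t35.5 p [ 0.6196 -0.1867  0.078 ] F [4.6 5.5 6.8] Mz 0.17 op 0.0313 gf 29.9
 press t35.8 p [ 0.6195 -0.1863  0.0758] F [4.6 7.9 5.7] Mz -0.06 op 0.0313 gf 30.0
 press t36.0 p [ 0.6196 -0.1862  0.0737] F [5.5 7.6 5.9] Mz -0.02 op 0.0313 gf 30.0
 press t36.3 p [ 0.6198 -0.1862  0.0723] F [ 3.7  8.6 12. ] Mz -0.02 op 0.0316 gf 30.0
```

```bash
sed -i 's/^DY=.*/DY=np.array([.0,.0035,0])/' h.py; cat >> h.py <<'E'
def release():
    robot.gripper_to(.056); p=robot.get_state()['ee_pos']; robot.move_linear(p+[0,0,.13],.25); st("released")
def lookfit(col,file):
    robot.move_ptp([.42,.27,.33],down(-np.pi/2)); robot.gripper_to(.094)
    f,c=shot("wrist",file); b=find(col,c,f); print(col,b)
    if b is None: raise SystemExit
    pick(b[1],b[2]); fit(col)
E
python3 - <<'E'
from h import *
release()
lookfit('yellow','w5')
E
```

```text
released t37.5 p [ 0.6177 -0.1885  0.2009] F [ 0.2  0.  -1.1] Mz -0.05 op 0.0561 gf 0.0
yellow (np.float64(0.0007343102524641487), array([0.48185644, 0.37571567, 0.03      ]), np.float64(0.06548953142238516), np.float64(0.16926568974753586))
gripped t43.2 p [0.4819 0.3758 0.026 ] F [0.4 3.4 2.3] Mz 0.00 op 0.0313 gf 30.0
above t46.5 p [ 0.6094 -0.285   0.24  ] F [ 0.2 -0.4 -3.1] Mz 0.01 op 0.0313 gf 30.0
 press t47.8 p [ 0.6089 -0.2859  0.1148] F [ 0.9  0.5 -1.8] Mz -0.01 op 0.0314 gf 30.0
 press t48.1 p [ 0.609  -0.286   0.1109] F [ 0.3 -0.5 -1.6] Mz -0.03 op 0.0311 gf 30.0
 press t48.3 p [ 0.6092 -0.2872  0.1072] F [ 1.4 -5.9 -1.3] Mz -0.12 op 0.0313 gf 30.0
 press t48.6 p [ 0.6092 -0.288   0.1033] F [ 1.6 -9.   0.4] Mz -0.06 op 0.0315 gf 30.0
 press t48.8 p [ 0.6092 -0.2886  0.0994] F [  4.1 -11.9  -1.6] Mz -0.08 op 0.0312 gf 30.0
 press t49.1 p [ 0.609  -0.2891  0.0952] F [  2.6 -14.   -3.9] Mz -0.15 op 0.0312 gf 30.0
 press t49.3 p [ 0.6091 -0.2889  0.091 ] F [  4.3 -14.6  -7.2] Mz -0.18 op 0.0315 gf 30.0
 press t49.6 p [ 0.6094 -0.2881  0.0873] F [  5.1 -10.3  -2.3] Mz 0.01 op 0.0314 gf 30.0
 press t49.8 p [ 0.6102 -0.2868  0.0837] F [ 5.8 -4.6  0.3] Mz 0.01 op 0.0316 gf 29.9
 press t50.1 p [ 0.6107 -0.2859  0.0799] F [6.8 0.2 2.2] Mz -0.25 op 0.0314 gf 30.1
 press t50.3 p [ 0.6108 -0.2855  0.0781] F [6.3 1.9 5.7] Mz -0.22 op 0.0314 gf 30.0
 press t50.6 p [ 0.6105 -0.2853  0.0759] F [4.9 1.  3.8] Mz 0.03 op 0.0315 gf 29.9
 press t50.8 p [ 0.6098 -0.2852  0.0733] F [3.  2.5 2.2] Mz 0.13 op 0.0313 gf 29.9
 press t51.1 p [ 0.6099 -0.2852  0.072 ] F [ 0.8  4.6 11.9] Mz -0.10 op 0.0313 gf 30.0
```

```bash
python3 - <<'E'
from h import *
release()
lookfit('blue','w6')
release()
robot.move_ptp([.52,-.25,.33],down(-np.pi/2)); robot.pause(.2); f,c=shot("wrist","w7"); st()
cv2.imwrite("pics/w7_b.png",cv2.resize(f[0:220,150:550,::-1],(800,440),interpolation=cv2.INTER_CUBIC))
E
```

```text
released t52.3 p [ 0.6087 -0.286   0.2009] F [ 0.8  0.6 -1. ] Mz -0.05 op 0.0561 gf 0.0
blue (np.float64(0.0024228304227533193), array([0.52198974, 0.1338188 , 0.03      ]), np.float64(-0.1495323349099339), np.float64(0.17242283042275333))
gripped t58.3 p [0.522  0.1337 0.026 ] F [ 0.7 -1.6  1.6] Mz -0.02 op 0.0314 gf 30.0
above t61.2 p [ 0.5997 -0.384   0.2402] F [-0.3  0.6 -0.8] Mz 0.00 op 0.0315 gf 30.0
 press t62.5 p [ 0.5991 -0.3852  0.1148] F [ 0.2 -0.2 -2.1] Mz 0.02 op 0.0313 gf 30.0
 press t62.7 p [ 0.5992 -0.3854  0.1109] F [-0.3  0.  -1.9] Mz -0.10 op 0.0316 gf 30.0
 press t63.0 p [ 0.5993 -0.3866  0.1071] F [ 0.8 -7.   0.1] Mz -0.11 op 0.0309 gf 30.0
 press t63.2 p [ 0.5993 -0.3873  0.1034] F [ 2.4 -9.5  0.3] Mz 0.03 op 0.0314 gf 30.0
 press t63.5 p [ 0.5994 -0.388   0.0995] F [  3.8 -12.2  -1.5] Mz -0.02 op 0.0313 gf 30.0
 press t63.7 p [ 0.5991 -0.3885  0.0952] F [  3.3 -14.4  -2.6] Mz -0.11 op 0.0312 gf 30.0
 press t64.0 p [ 0.599  -0.3884  0.091 ] F [  4.6 -15.3  -5.4] Mz -0.24 op 0.0314 gf 30.0
 press t64.2 p [ 0.5994 -0.3876  0.0874] F [  3.8 -10.3  -3.1] Mz 0.01 op 0.0309 gf 30.0
 press t64.5 p [ 0.6002 -0.3863  0.0839] F [ 5.4 -5.   2.2] Mz 0.09 op 0.0315 gf 29.9
 press t64.7 p [ 0.6008 -0.3853  0.0798] F [ 8.  -1.5  1.2] Mz -0.17 op 0.0315 gf 30.1
 press t65.0 p [ 0.6009 -0.385   0.0781] F [5.9 0.1 5.2] Mz -0.23 op 0.0315 gf 30.0
 press t65.2 p [ 0.6005 -0.3848  0.0758] F [6.5 1.7 3. ] Mz 0.03 op 0.0313 gf 29.9
 press t65.5 p [ 0.6    -0.3846  0.0733] F [4.1 2.7 3.5] Mz 0.14 op 0.0313 gf 29.8
 press t65.7 p [ 0.6    -0.3847  0.072 ] F [ 1.   4.9 11.9] Mz -0.11 op 0.0313 gf 30.0
released t67.0 p [ 0.5989 -0.3854  0.2011] F [ 0.5  0.3 -1.1] Mz -0.01 op 0.0555 gf 0.0
 t68.1 p [ 0.5201 -0.2506  0.329 ] F [ 0.7  0.3 -0.3] Mz -0.02 op 0.0561 gf 0.0
```

View pics/w7_b.png

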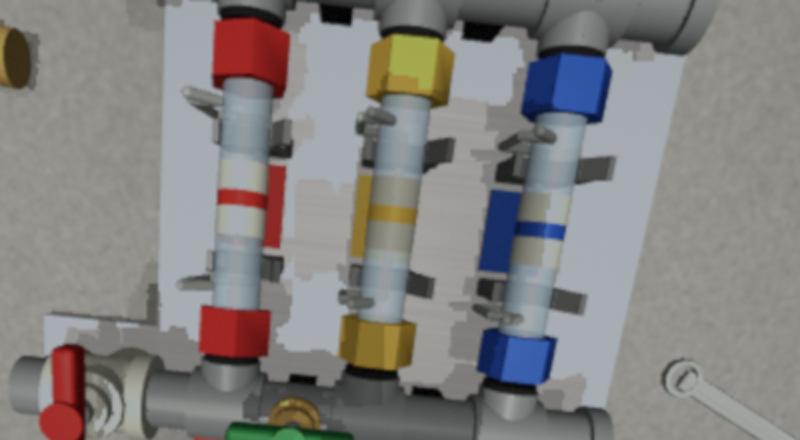

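All three are seated; the nuts sit between their ports with the hooks beside and over the tubes. Tug tests next, red first.

```bash
cat >> h.py <<'E'
HOME={'red':[.6193,-.1862],'yellow':[.6095,-.2852],'blue':[.5997,-.3848]}
def tug(col):
    x,y=HOME[col]; R=down(YAW-np.pi/2); fz=lambda: robot.get_state()['force'][2]
    robot.move_ptp([x,y,.20],R); robot.gripper_to(.056); robot.pause(.1); f0=fz()
    robot.move_linear([x,y,.0725],.15); robot.gripper_to(0); st(col+" grip")
    z=.0725; log=[]
    while z<.086:
        z+=.0005; robot.move_linear([x,y,z],.01); F=fz()-f0; log.append(round(F,1))
        if F<-14: break
    print(" z cmd %.4f"%z,log); st(" pull")
    ok=F<-14
    if ok:
        hold=[]
        for _ in range(8):
            robot.pause(.1); hold.append(round(fz()-f0,1))
        print(" hold",hold)
    for zz in (.0735,.0725,.0715,.0705):
        robot.move_linear([x,y,zz],.02)
        if fz()-f0>8: break
    s=st(" home"); return ok
E
python3 - <<'E'
from h import *
print(tug('red'))
E
```

```text
red grip t70.6 p [ 0.6195 -0.1859  0.0728] F [-0.   3.2  3.7] Mz 0.02 op 0.0314 gf 30.0
 z cmd 0.0775 [np.float64(-0.3), np.float64(-3.4), np.float64(-3.6), np.float64(-5.3), np.float64(-6.5), np.float64(-5.9), np.float64(-7.9), np.float64(-9.2), np.float64(-12.3), np.float64(-15.4)]
 pull t73.1 p [ 0.6188 -0.1861  0.0763] F [  5.8   3.2 -15.1] Mz -0.01 op 0.0316 gf 30.0
 hold [np.float64(-15.6), np.float64(-17.8), np.float64(-16.8), np.float64(-16.3), np.float64(-16.7), np.float64(-16.0), np.float64(-16.6), np.float64(-15.8)]
 home t74.8 p [ 0.6192 -0.1859  0.0721] F [-4.7  5.7  8.6] Mz 0.02 op 0.0314 gf 30.0
True
```

```bash
python3 - <<'E'
from h import *
release()
for c in('yellow','blue'):
    if not tug(c): print("FAIL",c); break
    release()
robot.move_ptp([.52,-.22,.33],down(-np.pi/2)); robot.pause(.2); f,c=shot("wrist","w8"); st()
cv2.imwrite("pics/w8_b.png",cv2.resize(f[0:220,130:530,::-1],(800,440),interpolation=cv2.INTER_CUBIC))
E
```

```text
released t76.0 p [ 0.6191 -0.1864  0.2014] F [ 0.3 -0.4  0.1] Mz 0.02 op 0.0560 gf 0.0
yellow grip t78.3 p [ 0.6096 -0.2853  0.0728] F [-1.5  0.6  5. ] Mz -0.00 op 0.0310 gf 30.0
 z cmd 0.0765 [np.float64(0.9), np.float64(-1.3), np.float64(-1.6), np.float64(-2.4), np.float64(-1.3), np.float64(-6.0), np.float64(-13.6), np.float64(-20.8)]
 pull t80.3 p [ 0.6093 -0.2851  0.0757] F [  6.4  -0.7 -20.9] Mz -0.06 op 0.0317 gf 30.0
 hold [np.float64(-20.8), np.float64(-20.9), np.float64(-20.6), np.float64(-20.1), np.float64(-20.2), np.float64(-20.6), np.float64(-21.1), np.float64(-20.8)]
 home t81.9 p [ 0.6099 -0.2852  0.0727] F [-5.1  1.2 14.4] Mz -0.01 op 0.0312 gf 30.0
released t83.2 p [ 0.6093 -0.2853  0.2015] F [-0.3  0.1 -1. ] Mz 0.00 op 0.0559 gf 0.0
blue grip t85.5 p [ 0.5998 -0.3848  0.0729] F [-1.4  0.1  4.9] Mz -0.03 op 0.0312 gf 30.0
 z cmd 0.0765 [np.float64(-0.3), np.float64(-2.6), np.float64(-2.3), np.float64(-2.5), np.float64(-1.7), np.float64(-5.6), np.float64(-13.6), np.float64(-18.6)]
 pull t87.5 p [ 0.5995 -0.3847  0.0757] F [  4.9  -1.7 -18.1] Mz -0.02 op 0.0310 gf 30.0
 hold [np.float64(-19.3), np.float64(-19.4), np.float64(-19.4), np.float64(-20.4), np.float64(-19.6), np.float64(-19.7), np.float64(-19.2), np.float64(-19.1)]
 home t89.1 p [ 0.6    -0.3849  0.0727] F [-4.7  1.4 12.1] Mz -0.05 op 0.0310 gf 30.0
released t90.4 p [ 0.5995 -0.3848  0.2016] F [ 0.6  0.1 -0.3] Mz 0.04 op 0.0558 gf 0.0
 t91.5 p [ 0.5201 -0.2206  0.3292] F [-0.  -0.4 -0.1] Mz 0.01 op 0.0557 gf 0.0
```

View pics/w8_b.png

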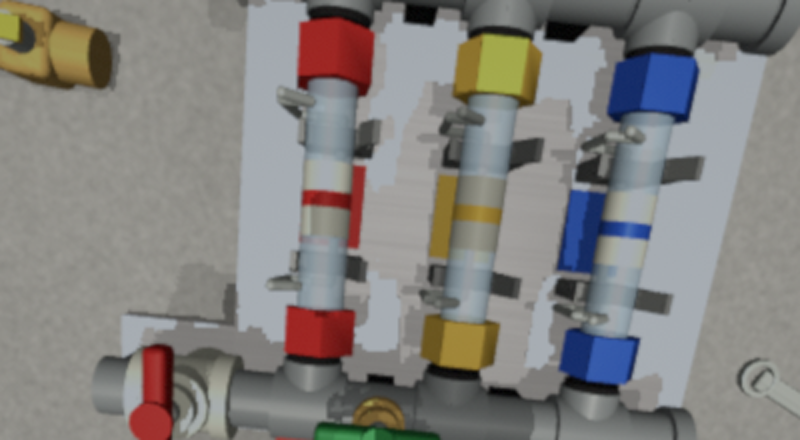

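Yellow and blue held rigidly at about 20 N. Red's force curve rose more gradually, so I'll compare the hooks now with the closed-empty view from the same pose.

```bash
python3 - <<'E'
from h import *
a=cv2.imread("pics/w_bench2.png");b=cv2.imread("pics/w8.png")
g=lambda f:cv2.resize(f[35:165,260:460],(800,520),interpolation=cv2.INTER_CUBIC)[:, :]
o=np.vstack([cv2.resize(f[35:155,255:465],(525,300),interpolation=cv2.INTER_CUBIC) for f in(a,b)])
cv2.imwrite("pics/cmp.png",o)
print(load("w_bench2")[2]-load("w8")[2])
E
```

```text
[-0.00058525  0.00040452  0.00047641]
```

View pics/cmp.png

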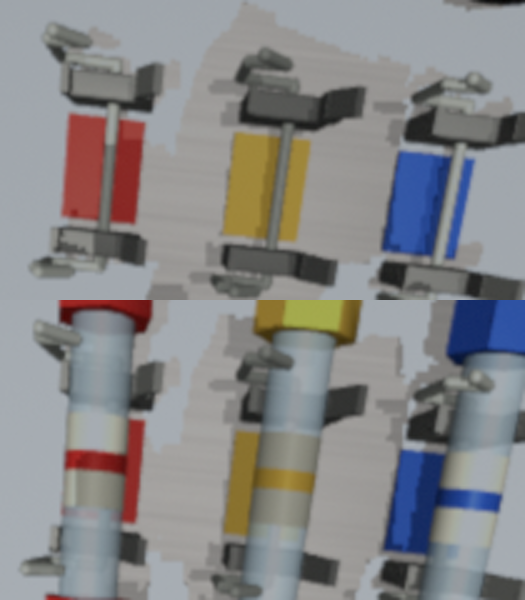

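Yellow and blue hooks are exactly where they were when closed. Red's are about 4 mm outward (upper lip (35,28) against (44,30)), so red isn't quite home. I'll probe the tube-top heights and press red down.

```bash
cat >> h.py <<'E'
def probe(col,dx=0,F=6,zmin=.098):
    x,y=np.array(HOME[col])+dx*ex[:2]; R=down(YAW-np.pi/2)
    robot.move_ptp([x,y,.15],R); robot.gripper_to(0); robot.pause(.1); f0=robot.get_state()['force'][2]
    robot.move_linear([x,y,.110],.1); z=.110; L=[]
    while z>zmin:
        z-=.0005; robot.move_linear([x,y,z],.02); s=robot.get_state(); f=s['force'][2]-f0; L.append((round(s['ee_pos'][2]*1e3,1),round(f,1)))
        if f>F: break
    print(col,dx,[(float(a),float(b)) for a,b in L[-6:]])
    robot.move_linear([x,y,.15],.15)
E
python3 - <<'E'
from h import *
probe('yellow')
for dx in(-.022,.022): probe('red',dx)
E
```

```text
yellow 0 [(106.9, -0.8), (106.5, -1.4), (106.0, -1.1), (105.5, -0.8), (105.3, 4.1), (105.1, 10.3)]
red -0.022 [(107.0, -0.3), (106.5, -0.3), (106.0, -1.5), (105.5, -0.5), (105.2, 4.8), (105.1, 10.9)]
red 0.022 [(107.0, 0.9), (106.5, 0.7), (106.0, 0.2), (105.5, -0.3), (105.2, 4.3), (105.0, 9.6)]
```

```bash
cat >> h.py <<'E'
def lips(file=None):
    """pixel shift of hook lip tips against the empty-closed view"""
    if file is None:
        robot.move_ptp([.52,-.22,.33],down(-np.pi/2)); robot.pause(.3); file="lip%d"%(robot.get_state()['time']*10); shot("wrist",file)
    a=cv2.imread("pics/w_bench2.png",0); b=cv2.imread(f"pics/{file}.png",0)
    for n,(u,v) in {'red_up':(255+55/2.5,35+38/2.5),'red_lo':(255+45/2.5,35+267/2.5-0),'yel_up':(255+262/2.5,35+60/2.5),'blu_up':(255+435/2.5,35+88/2.5)}.items():
        u,v=int(u),int(v); w=7; t=a[v-5:v+6,u-w-1:u+w]; s=b[v-9:v+10,u-w-9:u+w+8]
        r=cv2.matchTemplate(s,t,cv2.TM_CCOEFF_NORMED); _,m,_,l=cv2.minMaxLoc(r); print(n,l[0]-8,l[1]-4,round(m,2))
E
python3 - <<'E'
from h import *
lips("w8"); print('now'); lips(); st()
E
```

```text
red_up -2 0 0.87
red_lo -2 0 0.81
yel_up 0 0 0.92
blu_up 1 -1 0.89
now
red_up 1 0 0.92
red_lo 1 0 0.96
yel_up 1 0 0.94
blu_up 1 0 0.91
 t107.3 p [ 0.5202 -0.2198  0.3294] F [-0.  -0.8  0.4] Mz -0.02 op 0.0007 gf 0.0
```

The press snapped red fully shut; all lips now match the closed view. The first red tug was therefore on a jaw that hadn't fully closed, so I'll repeat all three tugs in line order and then check the hooks.

```bash
sed -i 's/fz()-f0>8/fz()-f0>12/; s/if F<-14: break/if F<-13: break/; s/ok=F<-14/ok=F<-13/; s/z+=.0005; robot.move_linear(\[x,y,z\],.01)/z+=.0003; robot.move_linear([x,y,z],.01)/' h.py
python3 - <<'E'
from h import *
for c in('red','yellow','blue'):
    if not tug(c): print("FAIL",c); break
    release()
    if c=='red': lips()
else:
    lips()
st()
E
```

```text
red grip t110.6 p [ 0.6197 -0.1858  0.0729] F [0.8 4.8 5.5] Mz -0.11 op 0.0315 gf 30.0
 z cmd 0.0770 [np.float64(3.9), np.float64(0.4), np.float64(-1.8), np.float64(-1.6), np.float64(-1.9), np.float64(-2.5), np.float64(-2.7), np.float64(-3.8), np.float64(-3.4), np.float64(-4.1), np.float64(-4.5), np.float64(-5.5), np.float64(-7.9), np.float64(-9.9), np.float64(-13.5)]
 pull t114.4 p [ 0.6185 -0.1857  0.0757] F [  4.3   5.2 -14.1] Mz -0.09 op 0.0310 gf 30.0
 hold [np.float64(-13.2), np.float64(-12.6), np.float64(-13.9), np.float64(-13.2), np.float64(-13.9), np.float64(-13.2), np.float64(-13.3), np.float64(-12.9)]
 home t116.0 p [ 0.619  -0.1858  0.0727] F [-11.1   6.4  22.7] Mz -0.14 op 0.0312 gf 30.0
released t117.2 p [ 0.619  -0.1864  0.2014] F [ 0.2  0.3 -0.5] Mz -0.00 op 0.0559 gf 0.0
red_up 1 0 0.9
red_lo 1 0 0.98
yel_up 1 0 0.93
blu_up 1 0 0.9
yellow grip t120.8 p [ 0.6096 -0.2853  0.0728] F [-1.1  0.2  4. ] Mz -0.10 op 0.0317 gf 30.0
 z cmd 0.0758 [np.float64(2.2), np.float64(-2.0), np.float64(-2.6), np.float64(-2.5), np.float64(-2.2), np.float64(-3.1), np.float64(-2.4), np.flo
[... 679 characters left out ...]
.3), np.float64(-3.8), np.float64(-3.5), np.float64(-3.3), np.float64(-3.9), np.float64(-7.0), np.float64(-11.5), np.float64(-17.4)]
 pull t131.7 p [ 0.5995 -0.3848  0.0757] F [  3.5   0.2 -16.7] Mz -0.08 op 0.0311 gf 30.0
 hold [np.float64(-18.6), np.float64(-19.9), np.float64(-21.1), np.float64(-22.3), np.float64(-22.7), np.float64(-23.5), np.float64(-24.8), np.float64(-25.3)]
 home t133.5 p [ 0.6002 -0.3849  0.0726] F [-8.1  5.4 22.3] Mz -0.09 op 0.0316 gf 30.0
released t134.8 p [ 0.5995 -0.3849  0.2004] F [-0.6  0.1  0.4] Mz -0.04 op 0.0561 gf 0.0
red_up 0 0 0.89
red_lo 0 0 0.97
yel_up 0 0 0.93
blu_up 0 0 0.9
 t136.0 p [ 0.5201 -0.2202  0.3296] F [ 0.3  0.3 -0.2] Mz 0.00 op 0.0564 gf 0.0
```

Red's repeat only measured about 13 N (and that includes the tube's weight), so I'll do one last ordered round at about 17 N. There's time for it.

```bash
sed -i 's/F<-13/F<-15.5/g; s/    z=.0725; log=\[\]/    z=.0742; log=[]/; s/range(8)/range(7)/; s/; hold.append(round(fz()-f0,1))/; hold.append(round(fz()-f0,1))\n            if hold[-1]<-21: z-=.0003; robot.move_linear([x,y,z],.02)/' h.py
python3 - <<'E'
from h import *
for c in('red','yellow','blue'):
    if not tug(c): print("FAIL",c); break
    release()
else:
    lips()
st()
E
```

```text
red grip t138.6 p [ 0.6195 -0.1858  0.0728] F [0.3 3.7 4.8] Mz -0.09 op 0.0312 gf 30.0
 z cmd 0.0769 [np.float64(-2.6), np.float64(-4.9), np.float64(-6.1), np.float64(-5.8), np.float64(-6.2), np.float64(-8.3), np.float64(-11.9), np.float64(-14.8), np.float64(-18.3)]
 pull t140.9 p [ 0.6189 -0.1858  0.0757] F [  6.2   4.9 -17.6] Mz -0.05 op 0.0313 gf 30.0
 hold [np.float64(-17.9), np.float64(-17.4), np.float64(-18.0), np.float64(-17.5), np.float64(-18.0), np.float64(-18.1), np.float64(-17.9)]
 home t142.4 p [ 0.6194 -0.1858  0.0727] F [-7.5  5.5 17.5] Mz -0.14 op 0.0313 gf 30.0
released t143.7 p [ 0.6191 -0.1864  0.2014] F [-0.1 -0.1 -0.1] Mz -0.01 op 0.0559 gf 0.0
yellow grip t146.0 p [ 0.6096 -0.2853  0.0728] F [-0.9  0.4  4.5] Mz -0.10 op 0.0311 gf 30.0
 z cmd 0.0760 [np.float64(-2.6), np.float64(-2.7), np.float64(-3.8), np.float64(-5.9), np.float64(-10.8), np.float64(-17.1)]
 pull t147.6 p [ 0.6093 -0.2852  0.0755] F [  2.4   0.8 -16.6] Mz -0.06 op 0.0311 gf 30.0
 hold [np.float64(-17.8), np.float64(-18.7), np.float64(-20.8), np.float64(-22.0), np.float64(-20.0), np.float64(-19.7)
[... 279 characters left out ...]
gf 30.0
 z cmd 0.0763 [np.float64(-1.4), np.float64(-1.7), np.float64(-1.7), np.float64(-4.1), np.float64(-8.4), np.float64(-13.9), np.float64(-20.7)]
 pull t155.0 p [ 0.5995 -0.3847  0.0757] F [  3.8  -0.3 -21.5] Mz -0.07 op 0.0312 gf 30.0
 hold [np.float64(-22.9), np.float64(-21.1), np.float64(-18.1), np.float64(-18.7), np.float64(-16.9), np.float64(-18.4), np.float64(-17.4)]
 home t157.2 p [ 0.6003 -0.3849  0.0726] F [-7.3  5.6 23. ] Mz -0.05 op 0.0318 gf 30.0
released t158.4 p [ 0.5995 -0.3848  0.2004] F [ 0.1  0.7 -0.8] Mz -0.04 op 0.0560 gf 0.0
red_up 0 0 0.89
red_lo 0 0 0.97
yel_up 0 0 0.92
blu_up 0 0 0.9
 t159.7 p [ 0.5201 -0.2203  0.3296] F [-0.6  0.3 -1. ] Mz -0.00 op 0.0564 gf 0.0
```

All three are proved and the hooks are closed. Now shut the vent, then open the supply.

```bash
sed -i "s/^HND=.*/HND={'valve':np.array([.4870,-.083,.140]),'vent':np.array([.4730,-.2185,.139])}/" h.py
python3 - <<'E'
from h import *
robot.gripper_to(.06)
turn('vent',1.5708,0,.1)
turn('valve',0,1.5708,.1)
robot.move_ptp([.52,-.22,.33],down(-np.pi/2)); robot.pause(.2)
f,c=shot("wrist","w9"); st()
b=f[:,:,::-1].astype(int)
for n,m in (("valve",(b[:,:,2]>110)&(b[:,:,1]<60)),("vent",(b[:,:,1]>60)&(b[:,:,2]<40)&(b[:,:,0]<70))):
    m[:190 if n=="valve" else 165]=0;m[255:]=0; m[:,:140]=0;m[:,370:]=0
    if n=="valve": m[:,245:]=0
    v,u=np.nonzero(m); P=np.array([ray(c,x,y,.142)[:2] for x,y in zip(u,v)])
    w,V=np.linalg.eigh(np.cov(P.T)); d=V[:,1]; print(n,len(u),P.mean(0),np.arctan(d[1]/d[0])-YAW)
cv2.imwrite("pics/w9_b.png",cv2.resize(f[0:280,100:560,::-1],(800,487),interpolation=cv2.INTER_CUBIC))
E
```

```text
vent grip t163.2 p [ 0.4727 -0.2185  0.139 ] F [-4.2  1.1  4.8] Mz -0.27 op 0.0132 gf 30.0
 turn t163.5 p [ 0.4728 -0.2185  0.139 ] F [-1.8  0.7  1.7] Mz -0.16 op 0.0140 gf 30.0
 turn t163.9 p [ 0.4728 -0.2185  0.139 ] F [ 1.2 -1.2  1.3] Mz -0.12 op 0.0141 gf 30.0
 turn t164.2 p [ 0.4729 -0.2186  0.139 ] F [ 2.4 -2.1 -0.1] Mz -0.07 op 0.0136 gf 30.0
 turn t164.6 p [ 0.4729 -0.2186  0.139 ] F [ 2.9 -2.7 -1.2] Mz -0.15 op 0.0138 gf 30.0
 turn t164.9 p [ 0.4729 -0.2187  0.1391] F [ 4.9 -3.2 -2.6] Mz -0.16 op 0.0142 gf 30.0
 turn t165.3 p [ 0.4729 -0.2188  0.1391] F [ 3.8 -4.3 -2.4] Mz -0.10 op 0.0139 gf 30.0
 turn t165.6 p [ 0.4731 -0.2189  0.1391] F [ 5.2 -4.3 -3. ] Mz 0.71 op 0.0141 gf 31.6
vent off t167.3 p [ 0.4725 -0.2184  0.218 ] F [ 0.2  0.4 -0. ] Mz -0.00 op 0.0598 gf 0.0
valve grip t169.8 p [ 0.4871 -0.0818  0.1401] F [ 1.   6.7 -0.5] Mz 0.05 op 0.0158 gf 30.0
 turn t170.2 p [ 0.4871 -0.0817  0.1401] F [ 1.2  0.9 -0.1] Mz -0.07 op 0.0155 gf 30.0
 turn t170.5 p [ 0.4871 -0.0817  0.1401] F [-0.2  0.5 -0.7] Mz -0.03 op 0.0160 gf 30.0
 turn t170.9 p [ 0.4871 -0.0817  0.1401] F [0.7 1.9 0.3] Mz -0.07 op 0.0159 gf 30.0
 turn t171.2 p [ 0.4872 -0.0817  0.1401] F [0.4 1.7 0.1] Mz 0.01 op 0.0158 gf 30.0
 turn t171.6 p [ 0.4871 -0.0817  0.1401] F [ 0.4  1.5 -1.5] Mz -0.05 op 0.0162 gf 30.0
 turn t171.9 p [ 0.4872 -0.0817  0.1401] F [ 1.5  2.  -1. ] Mz -0.04 op 0.0159 gf 30.0
 turn t172.3 p [ 0.4871 -0.0823  0.1401] F [ 2.  -1.9 -1.2] Mz -0.12 op 0.0162 gf 30.0
valve off t173.9 p [ 0.4865 -0.083   0.2191] F [ 0.2  0.3 -0.8] Mz 0.00 op 0.0598 gf 0.0
 t175.2 p [ 0.5199 -0.2197  0.3297] F [ 0.3  0.4 -0.7] Mz -0.01 op 0.0602 gf 0.0
valve 831 [ 0.48775249 -0.08231547] 1.554523540222008
vent 579 [ 0.47582236 -0.21966193] 0.006992852112920625
```

View pics/w9_b.png

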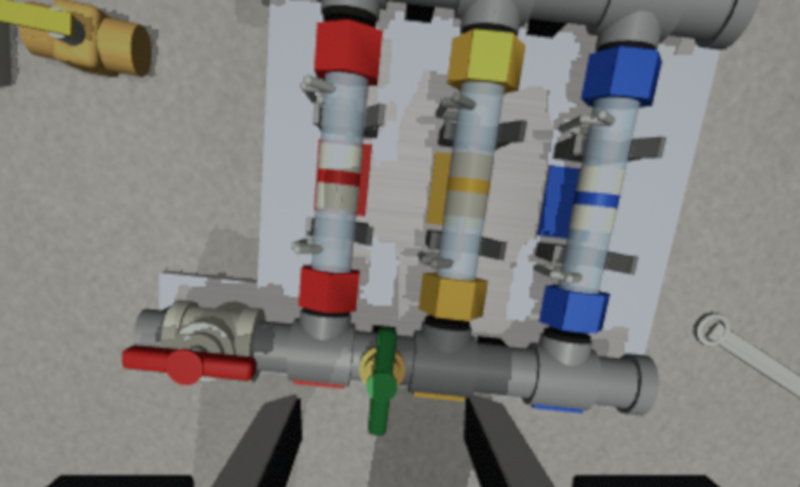

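The valve bar (187,362) is in line with the pipe, about 1.555 rad. The vent bar (381,380) is across it, about 0.007 rad. All tubes are under their hooks. Handing in.

```bash
python3 -c "
from rig import robot
print(robot.sign_off())"
```

```text
the job is handed in; nothing more can be done
None
```

The job is handed in at about 175 s: supply shut, vent opened, all three tubes clipped home and tug-proved in line order at roughly 17–23 N, then the vent shut and the supply fully open; red's jaw only closed fully after an extra press, so I repeated the tugs in order from red.

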